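# Put the plane hammer and the joiner's mallet back on the tool rail

## Robot

A 6-joint arm with a two-finger parallel gripper is mounted at the origin on the work surface. World frame = base frame: x ahead of the robot, y to its left, z up, the work surface at z = 0. Lengths are in m, angles in rad, forces in N, time in s.
With the tool pointing down it reaches from about 0.25 to 0.8 m from the base axis. Payload 8.5 kg.
Tool frame: the origin (TCP) lies midway between the tips of the shut fingers; the grasp point (between the pads) lies ctrl.grasp_offset behind it (ctrl.grasp_offset is the distance from the TCP to the grasp point, in m); z points along the fingers, y is the line along which they close (so a half turn about z gives the same grasp; the last joint's range is limited). The gripper opens to 85 mm and grips with 20 to 120 N. Pads are 22 mm wide; open, the fingers measure 114 mm over their backs; the gripper's body (76 mm by 85 mm) begins 54 mm behind the grasp point. The pads swing forward as they close: fully open they stand 13 mm farther back than shut.
Start: joints at [-1.292, 0.238, -0.013, 1.319, 0, 1.571], TCP at [0.144, -0.505, 0.231] pointing down, gripper open.
Joint ranges: [-2.66, 2.66], [-1.03, 1.9], [-1.14, 1.46], [-1.82, 2.27], [-1.45, 1.34], [-3.14, 3.14]. Speed limits (rad/s): [2.22, 2.22, 2.79, 3.14, 3.14, 3.14].

## Interface

Orientations are given as a rotation vector (axis times angle).
In Python, from plant import ctrl gives the robot as it stands.
- The arm moves only by the tool drive_tool, never from a script. Its argument "steps" is a list that holds one entry, the list of rows, each a list of 4 numbers: the shift along the tool's x, y, z in mm, then the turn about the tool's z in degrees. A call has exactly 5 rows; each row shifts and turns the commanded pose from where the row before left it, along the tool's axes as they then stand; what a row does not reach is not made up. A row lasts 1/10 s, in which the tool goes at most 50 mm and 8.59 degrees, less where a joint would pass 70% of its speed; a pose out of reach is approached as far as the arm can. A call is refused whole if a number of a shift passes 50 or a number of a turn 8.59, either way. A call with a gripper value outside its range is refused whole. "claw" is the finger opening in mm, from 0 to 85.4, set as the call begins (left out, the last holds). The fingers move at their own pace and stop on an object; "grip_force" is the grip in N (left out, the last holds). Time passes only in rows, so rows that do not move let the fingers close, or fill a call up. It gives the time, the measured TCP pose, the force, the opening and the grip force at its end, in the units of the state.
- ctrl.observe(): the state, without advancing time (a new reading comes with each control period).
- ctrl.read_camera(name): name is "side" or "top"; returns a dict with "pixels" (400x640x3 uint8, blue, green, red), "range_z" (400x640 float32, m along the optical axis (not along the pixel's ray), 0 where there is no reading), "fov_y" (degrees; the focal length in pixels is half the picture's height over the tangent of half this angle, whatever the lens; pixels are square), "cx", "cy" (the principal point, pixels), "pose" (4x4, takes a point from camera to world coordinates). Camera axes: x right, y down, z forward; pixel columns grow to the right and rows downward; lengths in m; the calibration is good to about 2 mm. A picture is of the moment at which its call begins.
- ctrl.close_job(): hands the job in; it is judged then, once.
The state is a dict: "clock": time; "qpos": joint angles; "joint_velocities": joint speeds; "joint_torque": joint torques, N m; "eef_pos": TCP position; "tcp_rot": TCP orientation; "contact_force": force on the tool from outside, world axes, zero at the start; "moment": the same for the moment, N m; "gripper_width": finger opening in m; "gripper_force": force on a finger pad.
Only numpy, scipy, OpenCV 4.12 (cv2) and the standard library are available. Lean on these libraries where they do the work, as an engineer would, in place of code of your own. Each camera call takes 0.05 s, during which the arm holds its last target. There are 200 camera calls.

## Task

Put the two tools in the caddy away on the tool rail: hang the wooden mallet by its head on the empty wide pair of prongs and the brass hammer on the empty narrow pair, handle down between the prongs, head across both of them behind the upturned tips. Lower them gently, and do not knock the tools hanging on either side or shift the hand plane.

Things in the scene. Friction and masses are not known exactly. Their poses are not given: they have to be found in the camera images.
- hammer: plane hammer, 0.28 kg, handle down in a notch of the caddy. Brass head: flat-sided block 26 mm thick (x), 56 long (y), 30 high, round end faces (one brass, one dark wood), 82 mm over them. Round dark handle, 17 mm thick at the head, 23 at most, reaching 170 mm below the head. Origin: handle axis at the head's underside; z up through the head
- mallet: joiner's mallet, 0.24 kg, handle down in the caddy's other notch. Pale wooden block head 44 mm thick (x), 90 long (y), 52 high (handle end 4.5 mm proud on top); flat wooden handle 18 mm (x) by 30 mm (y), reaching 150 mm below the head. Origin: handle axis at the head's underside; z up through the head
- caddy: fixed plywood tool stand, open front to its -x. Origin on the bench; 250 mm wide (y), x -65 to 95 mm. Deck top at 205 mm, 18 thick, two notches 42 mm wide at y 50 and -50, from the front edge back to x 5; tool heads rest on it along y at x -20. Below the deck the front is open to a 12 mm base: a tool lifted 10 mm or more draws out forwards. Chisel handles at x 70, 40 mm above the deck
- rack: fixed timber tool rail along y, front to its -x. Origin on the bench under its middle; posts at y 265 and -265 mm. Five plywood holders at y -200, -100, 0, 100, 200, each with two level steel prongs 10 mm thick, reaching to x -141; those at 100 and -100 are empty, one narrow, one wide (either way round), the others hold tools. Rail and holders are 252 mm high, 27 above the prongs' top
- narrow_seat (a point): where the hammer's origin belongs: midway between the prongs of the empty narrow holder, level with their top (225 mm above the bench), 58 mm in front of its plate. Axes: x back to the rail (along the prongs), y along the rail, z up. Clear gap between prongs 28 mm (the mallet's handle does not fit). The tips turn up from x -45 mm, end at x -56, 12 mm above the prongs' top
- wide_seat (a point): where the mallet's origin belongs: the same point, with the same axes, of the empty wide holder. Clear gap between its prongs 42 mm; the plate 58 mm behind, height 225 mm and upturned tips are as on the narrow one
- narrow: the empty narrow holder: plywood plate 66 mm wide hooked over the rail, two steel prongs 38 mm apart on centres pointing to its -x. Origin on the bench below the rail's middle line; prongs' top 225 mm up
- wide: the empty wide holder: plywood plate 88 mm wide hooked over the rail, two steel prongs 52 mm apart on centres pointing to its -x. Origin on the bench below the rail's middle line; prongs' top 225 mm up
- pein_hammer: cross-pein hammer hanging on the rail: dark steel head 90 mm long, 24 high, pale handle 175 mm. Origin at the head's underside on the handle axis, head along y. Leave it hanging
- soft_hammer: soft-face hammer hanging on the rail: aluminium head 88 mm long, 30 high, one red and one white face, brown handle 165 mm. Origin at the head's underside on the handle axis, head along y. Leave it hanging
- dead_blow: orange dead-blow hammer hanging on the rail: head 88 mm long, 38 high, black grip, handle 160 mm. Origin at the head's underside on the handle axis, head along y. Leave it hanging
- plane: steel hand plane standing on the bench, 180 mm long, 52 wide, 80 high, 1.3 kg. Origin at the middle of its sole. Not part of the job; leave it alone
There are look-alikes about, which are no part of the job. Leave any green look-alike of the mallet alone. Several things have the shape of the dead_blow; the one meant has the colours described above.

How it is judged:
By the outcome, as a careful person would: the job done as asked, in the order asked, and still so for the second after the job is handed in, with the robot touching nothing.
It also fails if it takes over 67 s, if anything falls off the work surface, if the arm or the gripper's body presses on something with over 40 N, if the wrist force passes 120 N, or if a joint passes its speed limit or range.

## Working session

There is one attempt and no reset: what is moved stays moved. The work goes in short steps, Python scripts to look and compute and a tool call to move; the robot and the scene stay as the last step left them, time stands still between calls to the robot, and variables do not carry over. Pictures are saved under pics/ and viewed, at most 10 in all, crops included, and the job is handed in when it is done.

Besides the shell and the picture viewer there is one more tool, called after "Request:" as name(argument=value, ...) on one line, values as JSON. drive_tool: Moves the arm, as the interface text tells. Its arguments: {"type":"object","properties":{"steps":{"type":"array"},"claw":{"type":"number"},"grip_force":{"type":"number"}},"required":["steps"]}

```bash
mkdir -p pics; ls; cat > h.py <<'E'
import numpy as np,cv2
from plant import ctrl
def cam(n):
    c=ctrl.read_camera(n); np.savez('%s.npz'%n,**c); return c
def load(n): return dict(np.load('%s.npz'%n))
def cloud(c):
    z=c['range_z'].astype(float);h,w=z.shape;f=h/2/np.tan(np.radians(float(c['fov_y']))/2)
    u,v=np.meshgrid(np.arange(w),np.arange(h))
    P=np.stack([(u-c['cx'])*z/f,(v-c['cy'])*z/f,z],-1)
    W=P@c['pose'][:3,:3].T+c['pose'][:3,3]; W[z==0]=np.nan; return W
E
python3 - <<'E'
from h import *
for n in('top','side'):
    c=cam(n); cv2.imwrite('pics/%s0.png'%n,c['pixels']); print(n,c['pose'].round(3).tolist(),c['fov_y'])
o=ctrl.observe();print(o,ctrl.grasp_offset)
E
```

```text
pics
top [[-0.017, -0.995, 0.102, 0.425], [-1.0, 0.017, -0.004, 0.001], [0.003, -0.102, -0.995, 1.343], [0.0, 0.0, 0.0, 1.0]] 45.67158633772908
side [[-0.874, -0.295, 0.385, 0.043], [-0.485, 0.565, -0.668, 0.843], [-0.02, -0.771, -0.637, 0.947], [0.0, 0.0, 0.0, 1.0]] 44.00516854614638
{'clock': 0.1, 'qpos': array([-1.29200131e+00,  2.38725881e-01, -1.41392950e-02,  1.31922443e+00,
        1.31113119e-05,  1.57080404e+00]), 'joint_velocities': array([-1.80379572e-04, -1.13024072e-03,  4.03010321e-03,  4.26776241e-05,
       -2.08464889e-05,  2.86997688e-04]), 'joint_torque': array([-2.02303716e-03, -5.39720678e+01,  3.46998346e+01,  1.34737574e-02,
       -2.98681459e-05,  4.97959689e-06]), 'eef_pos': array([ 0.14438097, -0.50437278,  0.23075119]), 'tcp_rot': array([-3.10985042e+00, -4.36323062e-01,  2.61772265e-04]), 'contact_force': array([ 0.85930697, -0.00346657, -0.19084808]), 'moment': array([-0.03323475,  0.00753854, -0.08073198]), 'gripper_force': 0.0, 'gripper_width': 0.0854731414489884} 0.0187
```

View pics/top0.png

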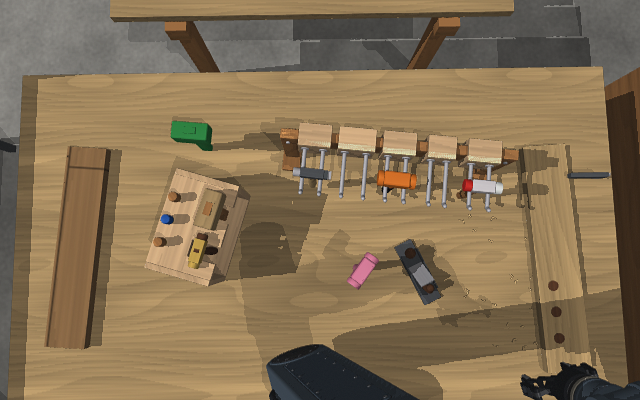

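View pics/side0.png

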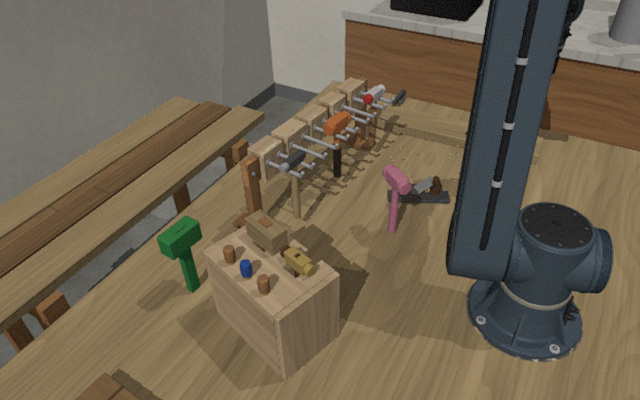

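The top view shows the caddy at left (mallet head ~(208,208), hammer ~(198,250)) with its front facing image-right. The rail runs along the top, with the empty wide holder at ~(355,175) and the narrow at ~(438,185). A pink look-alike stands at ~(363,270) and the plane at ~(417,272).

```bash
python3 - <<'E'
from h import *
c=load('top');W=cloud(c);im=c['pixels']
a=cv2.resize(im[160:295,135:255],None,fx=5,fy=4.44*1.0,interpolation=cv2.INTER_CUBIC)
a=cv2.resize(im[165:290,140:250],None,fx=4.7,fy=4.7,interpolation=cv2.INTER_CUBIC);cv2.imwrite('pics/cad.png',a)
b=cv2.resize(im[115:220,275:525],None,fx=3.2,fy=3.2,interpolation=cv2.INTER_CUBIC);cv2.imwrite('pics/rack.png',b)
def rect(name,x0,x1,y0,y1,z0,z1):
    s=W[y0:y1,x0:x1].reshape(-1,3);s=s[(s[:,2]>z0)&(s[:,2]<z1)]
    r=cv2.minAreaRect((s[:,:2]*1000).astype(np.float32));print(name,len(s),np.round(r[0],1),np.round(r[1],1),round(r[2],1),'z',np.median(s[:,2]).round(4),'mean',s.mean(0).round(4))
rect('deck',140,250,165,290,.195,.212)
rect('mallet',185,240,175,235,.248,.262)
rect('hammer',183,222,230,275,.228,.24)
rect('rack tops',275,525,115,170,.24,.258)
rect('wideplate',334,384,115,165,.24,.258)
rect('narrowplate',424,460,125,165,.24,.258)
rect('prongsW',334,374,162,205,.215,.245)
rect('prongsN',424,455,162,212,.215,.245)
rect('pink',340,385,245,295,.08,.4)
rect('pein',285,332,160,190,.235,.3)
rect('orange',375,420,165,195,.23,.3)
rect('soft',460,505,175,200,.23,.3)
rect('plane',390,445,235,310,.02,.2)
E
```

```text
deck 4935 [488.1 295.6] [162.2 250.6] 72.8 z 0.2058 mean [0.4854 0.3048 0.2057]
mallet 734 [525.1 245.8] [45.4 90.1] 72.4 z 0.2576 mean [0.5242 0.2448 0.2574]
hammer 379 [429.9 276.2] [27.  81.3] 72.7 z 0.235 mean [0.4296 0.2757 0.2348]
rack tops 4481 [ 662.7 -201. ] [562.4 111.3] 88.4 z 0.2526 mean [ 0.6707 -0.1953  0.2515]
wideplate 980 [ 682.9 -106.7] [118.7  55.2] 84.2 z 0.2525 mean [ 0.6818 -0.1045  0.2518]
narrowplate 727 [ 661.  -301.6] [84.5 55.5] 84.8 z 0.2528 mean [ 0.6599 -0.2992  0.252 ]
prongsW 310 [590.5 -91.6] [61.9 92.1] 83.4 z 0.2254 mean [ 0.5897 -0.092   0.2263]
prongsN 391 [ 576.9 -292.1] [ 50.8 112.1] 83.5 z 0.2255 mean [ 0.5774 -0.291   0.2261]
pink 554 [ 375.2 -112.7] [36.4 87.9] 53.4 z 0.1978 mean [ 0.376  -0.1116  0.1961]
pein 369 [605.6   5.7] [89.3 22.6] 82.0 z 0.2489 mean [0.6047 0.0054 0.2484]
orange 625 [ 586.1 -190.6] [88.5 35.6] 82.2 z 0.2626 mean [ 0.5844 -0.1889  0.2607]
soft 513 [ 572.4 -392.3] [88.7 39.7] 81.6 z 0.2548 mean [ 0.5661 -0.3886  0.2531]
plane 662 [ 366.8 -279.4] [134.5  53. ] 26.2 z 0.0448 mean [ 0.3621 -0.2807  0.0456]
```

View pics/cad.png

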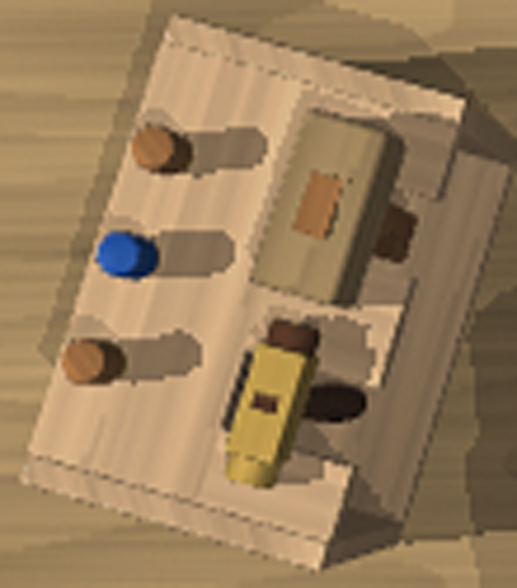

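View pics/rack.png

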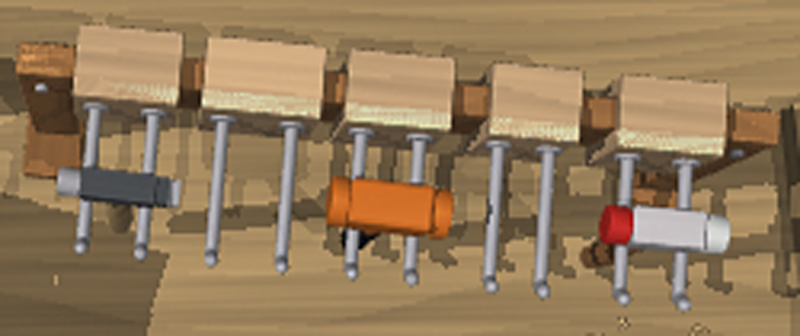

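Wide holder is left in the crop (prongs (215,190) and (285,195)), narrow right (prongs (493,215), (545,220)). In the caddy, both heads lie across their notches, and the nearest chisels are well behind. I'll fit the prong lines next and set up a planner.

```bash
cat >> h.py <<'E'
from scipy.spatial.transform import Rotation as R
def state():
    o=ctrl.observe(); M=R.from_rotvec(o['tcp_rot']).as_matrix()
    return o,np.degrees(np.arctan2(M[1,0],M[0,0]))
def plan(x,y,z,yaw,n=None,s=None):
    "rows (mm,deg) from start s=(x,y,z,yaw) or measured to target, tool down; straight line"
    if s is None:
        o,w=state(); s=(*(o['eef_pos']*1000),w)
    s=np.array(s,float);g=np.array([x,y,z,yaw],float);d=g-s;d[3]=(d[3]+180)%360-180
    n=n or int(np.ceil(max(np.linalg.norm(d[:3])/46,abs(d[3])/8)))
    w=s[3];out=[]
    for i in range(n):
        t=np.radians(w);c,sn=np.cos(t),np.sin(t);dx,dy,dz=d[:3]/n
        out.append([round(c*dx+sn*dy,1),round(sn*dx-c*dy,1),round(-dz,1),round(-d[3]/n,2)]);w+=d[3]/n
    print('from',s.round(1),'to',g,n,'rows')
    for i in range(0,n,5): print(out[i:i+5])
E
python3 - <<'E'
from h import *
c=load('top');W=cloud(c)
s=W[110:225,270:530].reshape(-1,3)*1000
yaw0=np.radians(-6)
for it in range(1):
    ex=np.array([np.cos(yaw0),np.sin(yaw0)]);ey=np.array([-ex[1],ex[0]])
k=(s[:,2]>218)&(s[:,2]<231);q=s[k];a=q[:,:2]@ex;b=q[:,:2]@ey
h,e=np.histogram(b,np.arange(-400,150,4));print([(int(e[i]),int(h[i])) for i in range(len(h)) if h[i]>15])
np.save('/tmp/q.npy',np.c_[a,b])
o,w=state();print('yaw',w)
E
```

```text
[(-356, 40), (-352, 52), (-348, 39), (-312, 39), (-308, 58), (-304, 36), (-292, 18), (-252, 62), (-248, 85), (-244, 25), (-216, 44), (-212, 77), (-208, 63), (-156, 43), (-152, 46), (-148, 24), (-112, 40), (-108, 43), (-104, 27), (-60, 63), (-56, 73), (-52, 37), (-8, 66), (-4, 72), (0, 34), (44, 50), (48, 54), (52, 20), (88, 53), (92, 48), (96, 19)]
yaw 15.973334779596096
```

```bash
python3 - <<'E'
from h import *
q=np.load('/tmp/q.npy')
yaw0=np.radians(-6);ex=np.array([np.cos(yaw0),np.sin(yaw0)]);ey=np.array([-ex[1],ex[0]])
mids={}
for b0 in(-350,-307,-247,-211,-151,-107,-55,-3,49,92):
    k=abs(q[:,1]-b0)<8;p=q[k];f=np.polyfit(p[:,0],p[:,1],1);r=p[:,1]-np.polyval(f,p[:,0]);k2=abs(r)<5;p=p[k2];f=np.polyfit(p[:,0],p[:,1],1)
    print(b0,len(p),'a',np.percentile(p[:,0],[1,99]).round(1),'slope deg',np.degrees(np.arctan(f[0])).round(2),'b@615',np.polyval(f,615).round(1)); mids[b0]=p[:,1].mean()
# plates: front/back edges in (a,b)
c=load('top');s=cloud(c)[110:225,270:530].reshape(-1,3)*1000
s=s[(s[:,2]>247)&(s[:,2]<258)];a=s[:,:2]@ex;b=s[:,:2]@ey
for b0 in(-330,-230,-130,-30,70):
    for nm,lo,hi in(('L',b0-25,b0),('R',b0,b0+25)):
        k=(b>lo)&(b<hi)&(a>620);print(b0,nm,np.percentile(a[k],[2,98]).round(1),end=' ')
    k=(abs(b-b0)<52)&(a>650);print('b',np.percentile(b[k],[1,99]).round(1))
plan(525,246,400,162.3)
E
```

```text
-350 118 a [554.7 659.7] slope deg -0.64 b@615 -349.6
-307 128 a [557.6 660.9] slope deg -0.39 b@615 -306.3
-247 172 a [559.8 661.3] slope deg -0.2 b@615 -247.2
-211 175 a [558.4 660.3] slope deg -0.45 b@615 -209.5
-151 108 a [560.2 661.8] slope deg -1.01 b@615 -150.7
-107 108 a [561.3 662.5] slope deg -0.42 b@615 -106.7
-55 172 a [562.6 662.3] slope deg -0.18 b@615 -55.0
-3 173 a [561.9 662.7] slope deg -0.37 b@615 -3.2
49 128 a [561.9 661.3] slope deg -1.04 b@615 48.5
92 127 a [562.9 663.6] slope deg -0.46 b@615 92.1
-330 L [661.7 713.7] -330 R [662.1 714. ] b [-367.8 -291.1]
-230 L [662.2 714.6] -230 R [662.7 715.3] b [-262.  -197.3]
-130 L [662.8 715. ] -130 R [663.2 715.5] b [-167.7  -91.5]
-30 L [664.  715.9] -30 R [664.2 716.7] b [-73.1  13.1]
70 L [665.1 717. ] 70 R [664.8 716.9] b [ 31.8 107.8]
from [ 144.4 -504.4  230.8   16. ] to [525.  246.  400.  162.3] 19 rows
[[np.float64(30.1), np.float64(-32.5), np.float64(-8.9), np.float64(-7.7)], [np.float64(34.2), np.float64(-28.1), np.float64(-8.9), np.float64(-7.7)], [np.float64(37.7), np.float64(-23.3), np.float64(-8.9), np.flo
[... 499 characters left out ...]
float64(-8.9), np.float64(-7.7)]]
[[np.float64(38.4), np.float64(22.1), np.float64(-8.9), np.float64(-7.7)], [np.float64(35.1), np.float64(27.0), np.float64(-8.9), np.float64(-7.7)], [np.float64(31.2), np.float64(31.5), np.float64(-8.9), np.float64(-7.7)], [np.float64(26.7), np.float64(35.4), np.float64(-8.9), np.float64(-7.7)], [np.float64(21.7), np.float64(38.6), np.float64(-8.9), np.float64(-7.7)]]
[[np.float64(16.3), np.float64(41.2), np.float64(-8.9), np.float64(-7.7)], [np.float64(10.6), np.float64(43.0), np.float64(-8.9), np.float64(-7.7)], [np.float64(4.8), np.float64(44.0), np.float64(-8.9), np.float64(-7.7)], [np.float64(-1.2), np.float64(44.3), np.float64(-8.9), np.float64(-7.7)]]
```

Request:
drive_tool(steps=[[[30, -32.5, -9, -7.7], [34, -28, -9, -7.7], [37.5, -23.5, -9, -7.7], [40.5, -18, -9, -7.7], [42.5, -12.5, -9, -7.7]]], claw=85, grip_force=40)

```text
clock: 0.6
eef_pos: [0.2443, -0.3056, 0.2764]
tcp_rot: [-2.789, -1.444, -0.0]
contact_force: [0.4, 0.2, 1.5]
gripper_width: 0.0847
gripper_force: 0.0
```

Request:
drive_tool(steps=[[[44, -6.5, -9, -7.7], [44.5, -0.5, -9, -7.7], [44, 5, -9, -7.7], [43, 11, -9, -7.7], [41, 16.5, -9, -7.7]]])

```text
clock: 1.1
eef_pos: [0.3446, -0.1076, 0.3217]
tcp_rot: [2.157, 2.284, 0.0]
contact_force: [0.7, -0.7, 0.9]
gripper_width: 0.0851
gripper_force: 0.0
```

```bash
python3 - <<'E'
from h import *
o,w=state();print(o['clock'],o['qpos'].round(2),o['eef_pos'].round(3),w,o['contact_force'])
plan(525,246,400,162.3)
E
```

```text
1.1 [-0.3  -0.06 -0.12  1.51  0.    1.21] [ 0.345 -0.108  0.322] 93.28063002592557 [ 0.72452087 -0.74739954  0.9330273 ]
from [ 344.6 -107.6  321.7   93.3] to [525.  246.  400.  162.3] 9 rows
[[np.float64(38.1), np.float64(22.3), np.float64(-8.7), np.float64(-7.67)], [np.float64(34.8), np.float64(27.1), np.float64(-8.7), np.float64(-7.67)], [np.float64(30.8), np.float64(31.5), np.float64(-8.7), np.float64(-7.67)], [np.float64(26.4), np.float64(35.4), np.float64(-8.7), np.float64(-7.67)], [np.float64(21.4), np.float64(38.6), np.float64(-8.7), np.float64(-7.67)]]
[[np.float64(16.1), np.float64(41.1), np.float64(-8.7), np.float64(-7.67)], [np.float64(10.4), np.float64(42.9), np.float64(-8.7), np.float64(-7.67)], [np.float64(4.6), np.float64(43.9), np.float64(-8.7), np.float64(-7.67)], [np.float64(-1.3), np.float64(44.1), np.float64(-8.7), np.float64(-7.67)]]
```

Tracking is accurate.

Request:
drive_tool(steps=[[[38, 22.5, -4, -7.7], [35, 27, -4, -7.7], [31, 31.5, -4, -7.7], [26.5, 35.5, -4, -7.7], [21.5, 38.5, -4, -7.7]]])

```text
clock: 1.6
eef_pos: [0.4457, 0.0891, 0.3413]
tcp_rot: [-1.282, -2.868, 0.0]
contact_force: [0.3, -0.8, 0.6]
gripper_width: 0.0852
gripper_force: 0.0
```

Request:
drive_tool(steps=[[[16, 41, 0, -7.7], [10.5, 43, 0, -7.7], [4.5, 44, 0, -7.7], [-1, 44, 0, -7.6], [0, 0, 0, 0]]])

```text
clock: 2.1
eef_pos: [0.5272, 0.2484, 0.3386]
tcp_rot: [-0.475, -3.103, 0.001]
contact_force: [0.1, -0.6, -0.8]
gripper_width: 0.0849
gripper_force: 0.0
```

```bash
python3 - <<'E'
from h import *
o,w=state();print(o['clock'],o['qpos'].round(2),o['eef_pos'].round(4),w)
plan(525,246,232,162.3)
E
```

```text
2.1 [0.44 0.34 0.4  1.63 0.   0.74] [0.5272 0.2484 0.3386] 162.6093411723264
from [527.2 248.4 338.6 162.6] to [525.  246.  232.  162.3] 3 rows
[[np.float64(0.5), np.float64(-1.0), np.float64(35.5), np.float64(0.1)], [np.float64(0.5), np.float64(-1.0), np.float64(35.5), np.float64(0.1)], [np.float64(0.5), np.float64(-1.0), np.float64(35.5), np.float64(0.1)]]
```

Request:
drive_tool(steps=[[[0.5, -1, 30, 0], [0.5, -1, 30, 0.1], [0.5, -1, 30, 0.2], [0, 0, 25, 0], [0, 0, 9.5, 0]]])

```text
clock: 2.6
eef_pos: [0.5219, 0.2408, 0.2144]
tcp_rot: [-0.496, -3.099, 0.004]
contact_force: [-0.4, 0.4, 0.4]
gripper_width: 0.0847
gripper_force: 0.0
```

Request:
drive_tool(steps=[[[0, 0, 0, 0], [0, 0, 0, 0], [0, 0, 0, 0], [0, 0, 0, 0], [0, 0, 0, 0]]], claw=36, grip_force=60)

```text
clock: 3.1
eef_pos: [0.5245, 0.2426, 0.2189]
tcp_rot: [0.494, 3.099, 0.004]
contact_force: [0.5, 1.4, 5.2]
gripper_width: 0.0434
gripper_force: 62.1
```

Request:
drive_tool(steps=[[[0, 0, 0, 0], [0, 0, 0, 0], [0, 0, 0, 0], [0, 0, 0, 0], [0, 0, 0, 0]]])

```text
clock: 3.6
eef_pos: [0.5245, 0.2426, 0.2189]
tcp_rot: [0.494, 3.099, 0.004]
contact_force: [0.4, 2.0, 6.6]
gripper_width: 0.0434
gripper_force: 62.1
```

Request:
drive_tool(steps=[[[0, 0, -5, 0], [0, 0, -10, 0], [0, 0, -15, 0], [0, 0, -15, 0], [0, 0, 0, 0]]])

```text
clock: 4.1
eef_pos: [0.5242, 0.2422, 0.2643]
tcp_rot: [0.495, 3.1, 0.003]
contact_force: [1.2, 0.2, -3.4]
gripper_width: 0.0433
gripper_force: 61.6
```

```bash
python3 - <<'E'
from h import *
o,w=state();print(o['clock'],o['eef_pos'].round(4),w,o['contact_force'].round(1),o['moment'].round(2),o['gripper_width'])
x,y,z=o['eef_pos']*1000
f=(x-.304*110,y-.953*110,z)
plan(*f,w,n=5)
plan(485,-79,275,83.6,s=(*f,w),n=10)
E
```

```text
4.1 [0.5242 0.2422 0.2643] 161.87088104041555 [ 1.2  0.2 -3.4] [ 0.03 -0.05  0.01] 0.043308975638017694
from [524.2 242.2 264.3 161.9] to [490.73913386 137.37943331 264.2583965  161.87088104] 5 rows
[[np.float64(-0.2), np.float64(-22.0), np.float64(-0.0), np.float64(-0.0)], [np.float64(-0.2), np.float64(-22.0), np.float64(-0.0), np.float64(-0.0)], [np.float64(-0.2), np.float64(-22.0), np.float64(-0.0), np.float64(-0.0)], [np.float64(-0.2), np.float64(-22.0), np.float64(-0.0), np.float64(-0.0)], [np.float64(-0.2), np.float64(-22.0), np.float64(-0.0), np.float64(-0.0)]]
from [490.7 137.4 264.3 161.9] to [485.  -79.  275.   83.6] 10 rows
[[np.float64(-6.2), np.float64(-20.7), np.float64(-1.1), np.float64(7.83)], [np.float64(-9.0), np.float64(-19.7), np.float64(-1.1), np.float64(7.83)], [np.float64(-11.6), np.float64(-18.3), np.float64(-1.1), np.float64(7.83)], [np.float64(-13.9), np.float64(-16.6), np.float64(-1.1), np.float64(7.83)], [np.float64(-16.1), np.float64(-14.5), np.float64(-1.1), np.float64(7.83)]]
[[np.float64(-17.9), np.float64(-12.2), np.float64(-1.1), np.float64(7.83)], [np.float64(-19.4), np.float64(-9.6), np.float64(-1.1), np.float64(7.83)], [np.float64(-20.5), np.float64(-6.9), np.float64(-1.1), np.float64(7.83)], [np.float64(-21.3), np.float64(-4.0), np.float64(-1.1), np.float64(7.83)], [np.float64(-21.6), np.float64(-1.1), np.float64(-1.1), np.float64(7.83)]]
```

Request:
drive_tool(steps=[[[0, -15, 0, 0], [0, -24, 0, 0], [0, -24, 0, 0], [0, -24, 0, 0], [0, -23, 0, 0]]])

```text
clock: 4.6
eef_pos: [0.4878, 0.1356, 0.261]
tcp_rot: [-0.495, -3.101, 0.001]
contact_force: [0.9, -0.3, -3.1]
gripper_width: 0.0433
gripper_force: 61.6
```

Request:
drive_tool(steps=[[[-6, -20.5, -1, 7.8], [-9, -19.5, -1, 7.8], [-11.5, -18.5, -1, 7.8], [-14, -16.5, -1, 7.8], [-16, -14.5, -1, 7.8]]])

```text
clock: 5.1
eef_pos: [0.4851, 0.028, 0.2661]
tcp_rot: [-1.51, -2.754, 0.001]
contact_force: [0.6, -0.7, -2.6]
gripper_width: 0.0435
gripper_force: 61.7
```

Request:
drive_tool(steps=[[[-18, -12, -1, 7.8], [-19.5, -9.5, -1, 7.8], [-20.5, -7, -1, 7.8], [-21.5, -4, -1, 7.9], [-21.5, -1, -1, 7.9]]])

```text
clock: 5.6
eef_pos: [0.483, -0.0801, 0.2711]
tcp_rot: [-2.346, -2.088, 0.002]
contact_force: [-0.3, 0.6, -3.2]
gripper_width: 0.0433
gripper_force: 61.7
```

Request:
drive_tool(steps=[[[0, 0, 0, 0], [0, 0, 0, 0], [0, 0, 0, 0], [0, 0, 0, 0], [0, 0, 0, 0]]])

```text
clock: 6.1
eef_pos: [0.4842, -0.0782, 0.2718]
tcp_rot: [-2.339, -2.097, -0.0]
contact_force: [0.3, 0.4, -2.9]
gripper_width: 0.0433
gripper_force: 61.7
```

```bash
python3 - <<'E'
from h import *
o,w=state();print(o['clock'],o['eef_pos'].round(4),w,o['contact_force'].round(1),o['gripper_width'])
a=cam('top')['pixels'];b=cam('side')['pixels']
a=cv2.resize(a[100:300,280:520],None,fx=2,fy=2);b=cv2.resize(b[60:260,220:440],None,fx=2,fy=2)
cv2.imwrite('pics/m1.png',cv2.resize(np.hstack([a,b]),(800,348)))
E
```

```text
6.1 [ 0.4842 -0.0782  0.2718] 83.7631242425107 [ 0.3  0.4 -2.9] 0.04327307233434291
```

View pics/m1.png

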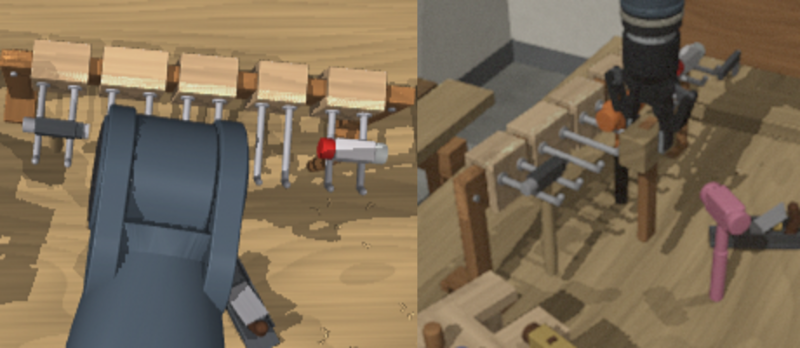

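The top view is occluded by the arm. The side view shows the mallet hanging upright in the fingers, in front of the wide prongs, so I'll measure it in the side depth.

```bash
cat >> h.py <<'E'
def held(zlo=-120,zhi=60,side='side'):
    c=load(side);W=cloud(c).reshape(-1,3)*1000
    o,w=state();t=np.radians(w);d=W-o['eef_pos']*1000
    X=np.cos(t)*d[:,0]+np.sin(t)*d[:,1];Y=np.sin(t)*d[:,0]-np.cos(t)*d[:,1]
    k=(abs(X)<75)&(abs(Y)<45)&(d[:,2]>zlo-60)&(d[:,2]<zhi)
    return np.c_[X,Y,d[:,2]][k],c['pixels'].reshape(-1,3)[k]
E
python3 - <<'E'
from h import *
p,_=held()
for z0 in range(-170,50,10):
    k=(p[:,2]>z0)&(p[:,2]<z0+10);s=p[k]
    if len(s)>8: print(z0,len(s),'X',np.percentile(s[:,0],[2,50,98]).round(1),'Y',np.percentile(s[:,1],[2,50,98]).round(1))
W=cloud(load('side')).reshape(-1,3)*1000
ex=np.array([.9938,-.1115]);ey=np.array([.1115,.9938]);d=W[:,:2]-[599.7,-92.2];A=d@ex;B=d@ey
k=(A>-70)&(A<50)&(abs(B)<40)&(W[:,2]>212)&(W[:,2]<242);q=np.c_[A,B,W[:,2]][k]
h,e=np.histogram(q[:,1],np.arange(-40,41,4));print(list(zip(e.astype(int),h)))
k2=q[:,1]>10;print('prong+ z95',np.percentile(q[k2&(q[:,0]>-40),2],[50,98]),'tip A',np.percentile(q[k2,0],[1,5]),'B',np.percentile(q[k2&(q[:,0]>-40)][:,1],[2,50,98]))
E
```

```text
-160 27 X [-8.9 13.5 17. ] Y [-10.6  -8.2   4.8]
-150 30 X [-10.1  11.7  17.4] Y [-11.8  -8.6   5.1]
-140 34 X [-12.    9.8  16.7] Y [-10.9  -7.8   4.5]
-130 32 X [-11.3  11.6  18.4] Y [-11.7  -8.7   6.7]
-120 31 X [-6.3 12.3 17. ] Y [-12.1  -8.2   5.6]
-110 34 X [-10.   10.8  17.4] Y [-11.1  -8.1   6. ]
-100 33 X [-10.2  12.1  16.8] Y [-10.9  -8.4   5.7]
-90 33 X [-10.4  13.4  16.2] Y [-10.7  -7.3   6.2]
-80 35 X [-9.1 12.3 17. ] Y [-10.8  -8.1   6.7]
-70 35 X [-9.4 12.6 17.8] Y [-11.8  -8.1   5.1]
-60 36 X [-9.1 12.8 17.6] Y [-11.1  -7.7   6.8]
-50 37 X [-9.6 12.  17.4] Y [-10.9  -7.8   6.2]
-40 28 X [-12.8   8.7  16.1] Y [-10.2  -8.4   5.4]
-30 10 X [-10.    3.   15.3] Y [-10.8  -9.9  -9.2]
-10 97 X [-39.1  40.5  46.6] Y [-23.9 -20.9  16.5]
0 100 X [-40.2  42.4  47.3] Y [-28.2 -16.7  19.1]
10 102 X [-8.6 40.  46.4] Y [-35.6 -21.3  18. ]
20 113 X [-6.2 37.1 46.3] Y [-36.6 -21.7  26. ]
30 249 X [-28.1  21.8  46.1] Y [-35.9  -5.7  28.1]
40 174 X [-17.1   8.7  42.3] Y [-36.9  -0.8  33.6]
[(np.int64(-40), np.int64(0)), (np.int64(-36), np.int64(0)), (np.int64(-32), np.int64(5)), (np.int64(-28), np.int64(45)), (np.int64(-24), np.int64(64)), (np.int64(-20), np.int64(8)), (np.int64(-16), np.int64(0)), (np.int64(-12), np.int64(0)), (np.int64(-8), np.int64(0)), (np.int64(-4), np.int64(0)), (np.int64(0), np.int64(0)), (np.int64(4), np.int64(0)), (np.int64(8), np.int64(0)), (np.int64(12), np.int64(0)), (np.int64(16), np.int64(1)), (np.int64(20), np.int64(11)), (np.int64(24), np.int64(52)), (np.int64(28), np.int64(61)), (np.int64(32), np.int64(4)), (np.int64(36), np.int64(0))]
prong+ z95 [224.54724597 227.70388834] tip A [-57.28141048 -53.66033818] B [22.51098067 27.57597027 32.0998777 ]
```

```bash
python3 - <<'E'
from h import *
plan(599.5,-93.7,263,83.6,n=6)
E
```

```text
from [484.3 -78.4 271.8  83.7] to [599.5 -93.7 263.   83.6] 6 rows
[[np.float64(-0.4), np.float64(19.4), np.float64(1.5), np.float64(0.02)], [np.float64(-0.4), np.float64(19.4), np.float64(1.5), np.float64(0.02)], [np.float64(-0.4), np.float64(19.4), np.float64(1.5), np.float64(0.02)], [np.float64(-0.4), np.float64(19.4), np.float64(1.5), np.float64(0.02)], [np.float64(-0.4), np.float64(19.4), np.float64(1.5), np.float64(0.02)]]
[[np.float64(-0.4), np.float64(19.4), np.float64(1.5), np.float64(0.02)]]
```

Request:
drive_tool(steps=[[[-0.5, 10, 1, 0.1], [-0.5, 10, 1, 0], [-0.5, 10, 1, 0], [-0.5, 10, 1, 0], [0, 10, 1, 0]]])

```text
clock: 6.7
eef_pos: [0.5348, -0.0866, 0.2664]
tcp_rot: [-2.342, -2.093, 0.0]
contact_force: [0.8, 0.5, -3.3]
gripper_width: 0.0435
gripper_force: 61.7
```

Request:
drive_tool(steps=[[[-0.5, 14, 1, 0], [0, 14, 1, 0], [0, 14, 1, 0], [0, 14, 1, 0], [0, 10, 0, 0]]])

```text
clock: 7.2
eef_pos: [0.6005, -0.0944, 0.2621]
tcp_rot: [-2.342, -2.093, 0.001]
contact_force: [-0.1, 0.3, -3.5]
gripper_width: 0.043
gripper_force: 61.9
```

```bash
python3 - <<'E'
from h import *
cam('side');o,w=state();print(o['clock'],o['eef_pos'].round(4),w,o['contact_force'].round(1))
plan(599.5,-93.7,239,83.6,n=5)
p,_=held()
for z0 in range(-150,50,20):
    k=(p[:,2]>z0)&(p[:,2]<z0+10);s=p[k]
    if len(s)>8: print(z0,len(s),'X',np.percentile(s[:,0],[2,50,98]).round(1),'Y',np.percentile(s[:,1],[2,50,98]).round(1))
E
```

```text
7.25 [ 0.6015 -0.0945  0.2619] 83.5764907427321 [-0.2  0.5 -3.3]
from [601.5 -94.5 261.9  83.6] to [599.5 -93.7 239.   83.6] 5 rows
[[np.float64(0.1), np.float64(-0.4), np.float64(4.6), np.float64(-0.0)], [np.float64(0.1), np.float64(-0.4), np.float64(4.6), np.float64(-0.0)], [np.float64(0.1), np.float64(-0.4), np.float64(4.6), np.float64(-0.0)], [np.float64(0.1), np.float64(-0.4), np.float64(4.6), np.float64(-0.0)], [np.float64(0.1), np.float64(-0.4), np.float64(4.6), np.float64(-0.0)]]
-150 32 X [-11.7  11.1  16.8] Y [-13.   -9.    1.9]
-130 28 X [-11.2  10.5  17.8] Y [-13.5  -9.9   2.2]
-110 31 X [-10.9   7.   16.2] Y [-12.5  -9.5   2.6]
-90 26 X [-13.1   3.2  14.9] Y [-11.8 -10.3   4.3]
-70 25 X [-14.1  13.1  16.8] Y [-11.9  -8.7   4.2]
-50 59 X [-74.1  -1.   33.8] Y [-43.6 -10.7  38.1]
-30 43 X [-74.2  -3.2  70.5] Y [-22.2 -15.9  -7.8]
-10 117 X [-71.   12.9  46.6] Y [-25.6 -20.7  15.1]
10 108 X [-42.9  27.2  46.1] Y [-36.7 -22.6  16.1]
30 197 X [-18.9  24.1  46.1] Y [-36.1  -8.2  25. ]
```

Request:
drive_tool(steps=[[[0, -0.5, 5, 0], [0, -0.5, 5, 0], [0, -0.5, 4, 0], [0, 0, 3, 0], [0, 0, 2, 0]]])

```text
clock: 7.75
eef_pos: [0.5973, -0.094, 0.2437]
tcp_rot: [-2.342, -2.093, 0.0]
contact_force: [-0.0, 0.5, -3.4]
gripper_width: 0.0431
gripper_force: 62.0
```

Request:
drive_tool(steps=[[[0, 0, 0.5, 0], [0, 0, 0.5, 0], [0, 0, 0.5, 0], [0, 0, 0.5, 0], [0, 0, 0.5, 0]]])

```text
clock: 8.25
eef_pos: [0.5978, -0.0941, 0.2413]
tcp_rot: [2.342, 2.093, 0.0]
contact_force: [0.0, -0.1, -3.2]
gripper_width: 0.0431
gripper_force: 62.0
```

Request:
drive_tool(steps=[[[0, 0, 0.5, 0], [0, 0, 0.5, 0], [0, 0, 0.5, 0], [0, 0, 0.5, 0], [0, 0, 0, 0]]])

```text
clock: 8.75
eef_pos: [0.5977, -0.094, 0.2392]
tcp_rot: [-2.342, -2.093, 0.0]
contact_force: [0.5, 0.8, -2.9]
gripper_width: 0.0433
gripper_force: 62.0
```

Request:
drive_tool(steps=[[[0, 0, 0.5, 0], [0, 0, 0, 0], [0, 0, 0, 0], [0, 0, 0, 0], [0, 0, 0, 0]]])

```text
clock: 9.25
eef_pos: [0.5978, -0.0941, 0.2389]
tcp_rot: [2.342, 2.093, 0.0]
contact_force: [-1.0, 0.2, -1.8]
gripper_width: 0.0433
gripper_force: 62.2
```

Contact is starting at the expected height. I'll creep a bit more.

Request:
drive_tool(steps=[[[0, 0, 0.5, 0], [0, 0, 0.5, 0], [0, 0, 0, 0], [0, 0, 0, 0], [0, 0, 0, 0]]])

```text
clock: 9.75
eef_pos: [0.5978, -0.094, 0.2388]
tcp_rot: [2.342, 2.093, 0.001]
contact_force: [-3.2, 0.8, 5.6]
gripper_width: 0.0435
gripper_force: 63.2
```

```bash
python3 - <<'E'
from h import *
a=cam('side')
o,w=state();print(o['clock'],o['eef_pos'].round(4),w,o['contact_force'].round(1))
b=cv2.resize(a['pixels'][90:230,250:420],None,fx=3.5,fy=3.5,interpolation=cv2.INTER_CUBIC);cv2.imwrite('pics/m2.png',b)
E
```

```text
9.8 [ 0.5978 -0.0941  0.2388] 83.57499125090418 [-3.5  0.9  6.1]
```

View pics/m2.png

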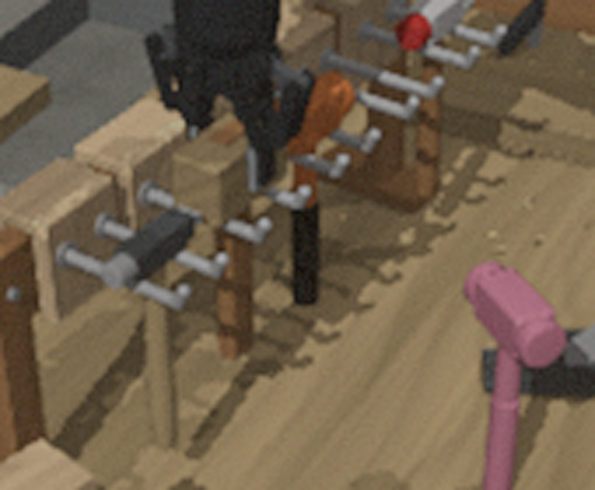

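The mallet head sits across both wide prongs (~(215,170)), with its handle (~(235,280)) between them. Releasing with a small opening.

Request:
drive_tool(steps=[[[0, 0, 0, 0], [0, 0, 0, 0], [0, 0, 0, 0], [0, 0, 0, 0], [0, 0, 0, 0]]], claw=60)

```text
clock: 10.3
eef_pos: [0.5978, -0.0941, 0.2377]
tcp_rot: [-2.342, -2.093, 0.0]
contact_force: [1.0, 0.0, 0.9]
gripper_width: 0.0599
gripper_force: 0.0
```

Request:
drive_tool(steps=[[[0, 0, -5, 0], [0, 0, -12, 0], [0, 0, -25, 0], [0, 0, -35, 0], [0, 0, -35, 0]]])

```text
clock: 10.8
eef_pos: [0.5974, -0.094, 0.352]
tcp_rot: [2.342, 2.093, 0.001]
contact_force: [1.1, -0.3, 0.3]
gripper_width: 0.0598
gripper_force: 0.0
```

```bash
python3 - <<'E'
from h import *
cam('side')
o,w=state();print(o['clock'],o['eef_pos'].round(4),w,o['contact_force'].round(1),o['gripper_width'])
plan(430,276.2,345,162.3,n=10)
W=cloud(load('side')).reshape(-1,3)*1000
ex=np.array([.9938,-.1115]);ey=np.array([.1115,.9938]);d=W[:,:2]-[599.7,-92.2];A=d@ex;B=d@ey
for lo,hi in((60,220),(232,300)):
    k=(abs(A)<33)&(B>-35)&(B<52)&(W[:,2]>lo)&(W[:,2]<hi);print(np.percentile(A[k],[2,98]),np.percentile(B[k],[2,98]),np.percentile(W[k,2],[2,98]))
E
```

```text
10.85 [ 0.5983 -0.0941  0.3579] 83.57565438283336 [-3.9  0.8  3.5] 0.059761707735506056
from [598.3 -94.1 357.9  83.6] to [430.  276.2 345.  162.3] 10 rows
[[np.float64(34.9), np.float64(-20.9), np.float64(1.3), np.float64(-7.87)], [np.float64(37.4), np.float64(-15.9), np.float64(1.3), np.float64(-7.87)], [np.float64(39.3), np.float64(-10.6), np.float64(1.3), np.float64(-7.87)], [np.float64(40.4), np.float64(-5.1), np.float64(1.3), np.float64(-7.87)], [np.float64(40.7), np.float64(0.4), np.float64(1.3), np.float64(-7.87)]]
[[np.float64(40.2), np.float64(6.0), np.float64(1.3), np.float64(-7.87)], [np.float64(39.0), np.float64(11.5), np.float64(1.3), np.float64(-7.87)], [np.float64(37.1), np.float64(16.7), np.float64(1.3), np.float64(-7.87)], [np.float64(34.5), np.float64(21.6), np.float64(1.3), np.float64(-7.87)], [np.float64(31.2), np.float64(26.1), np.float64(1.3), np.float64(-7.87)]]
[-13.80879944   4.44752976] [-15.3427641  14.8372895] [ 82.32188828 211.81537801]
[-26.18644839  17.22605485] [-32.09916736  44.25737486] [233.76087281 281.62029226]
```

Request:
drive_tool(steps=[[[35, -21, 1, -7.9], [37.5, -16, 1, -7.9], [39, -10.5, 1, -7.9], [40.5, -5, 1, -7.9], [40.5, 0.5, 1, -7.9]]])

```text
clock: 11.35
eef_pos: [0.5128, 0.0922, 0.346]
tcp_rot: [1.489, 2.765, 0.002]
contact_force: [0.8, 1.1, -0.7]
gripper_width: 0.0603
gripper_force: 0.0
```

Request:
drive_tool(steps=[[[40, 6, 1, -7.9], [39, 11.5, 1, -7.9], [37, 16.5, 1, -7.8], [34.5, 21.5, 1, -7.8], [31, 26, 1, -7.8]]])

```text
clock: 11.85
eef_pos: [0.4282, 0.2766, 0.3411]
tcp_rot: [0.475, 3.104, 0.002]
contact_force: [0.2, 0.7, 0.7]
gripper_width: 0.0601
gripper_force: 0.0
```

Request:
drive_tool(steps=[[[0, 0, 20, 0], [0, 0, 20, 0], [0, 0, 20, 0], [0, 0, 0, 0], [0, 0, 0, 0]]])

```text
clock: 12.35
eef_pos: [0.4292, 0.2753, 0.2809]
tcp_rot: [0.484, 3.104, 0.001]
contact_force: [0.2, 0.4, 0.3]
gripper_width: 0.0599
gripper_force: 0.0
```

```bash
python3 - <<'E'
from h import *
o,w=state();print(o['clock'],o['eef_pos'].round(4),w,o['contact_force'].round(1),o['gripper_width'])
plan(430,276.2,212,162.3,n=5)
E
```

```text
12.35 [0.4292 0.2753 0.2809] 162.27124152894882 [0.2 0.4 0.3] 0.059899380315777496
from [429.2 275.3 280.9 162.3] to [430.  276.2 212.  162.3] 5 rows
[[np.float64(-0.1), np.float64(0.2), np.float64(13.8), np.float64(-0.01)], [np.float64(-0.1), np.float64(0.2), np.float64(13.8), np.float64(-0.01)], [np.float64(-0.1), np.float64(0.2), np.float64(13.8), np.float64(-0.01)], [np.float64(-0.1), np.float64(0.2), np.float64(13.8), np.float64(-0.01)], [np.float64(-0.1), np.float64(0.2), np.float64(13.8), np.float64(-0.01)]]
```

Request:
drive_tool(steps=[[[0, 0.5, 20, 0], [0, 0.5, 20, 0], [0, 0, 16, 0], [0, 0, 10, 0], [0, 0, 5, 0]]])

```text
clock: 12.85
eef_pos: [0.4297, 0.2763, 0.2092]
tcp_rot: [0.484, 3.104, 0.001]
contact_force: [0.1, -0.6, -0.2]
gripper_width: 0.0599
gripper_force: 0.0
```

Request:
drive_tool(steps=[[[0, 0, 0, 0], [0, 0, 0, 0], [0, 0, 0, 0], [0, 0, 0, 0], [0, 0, 0, 0]]], claw=18, grip_force=60)

```text
clock: 13.35
eef_pos: [0.43, 0.2766, 0.21]
tcp_rot: [0.484, 3.102, 0.003]
contact_force: [-0.5, -0.1, 7.1]
gripper_width: 0.0249
gripper_force: 59.8
```

Request:
drive_tool(steps=[[[0, 0, 0, 0], [0, 0, 0, 0], [0, 0, 0, 0], [0, 0, 0, 0], [0, 0, 0, 0]]])

```text
clock: 13.85
eef_pos: [0.43, 0.2766, 0.21]
tcp_rot: [0.484, 3.102, 0.003]
contact_force: [0.0, 0.3, 6.3]
gripper_width: 0.0248
gripper_force: 59.8
```

Request:
drive_tool(steps=[[[0, 0, -5, 0], [0, 0, -10, 0], [0, 0, -15, 0], [0, 0, -15, 0], [0, 0, 0, 0]]])

```text
clock: 14.35
eef_pos: [0.4301, 0.2767, 0.256]
tcp_rot: [0.484, 3.102, 0.003]
contact_force: [0.8, 0.3, -3.1]
gripper_width: 0.0252
gripper_force: 59.3
```

Request:
drive_tool(steps=[[[0, -15, 0, 0], [0, -24, 0, 0], [0, -24, 0, 0], [0, -24, 0, 0], [0, -23, 0, 0]]])

```text
clock: 14.85
eef_pos: [0.3945, 0.1696, 0.253]
tcp_rot: [-0.484, -3.103, 0.002]
contact_force: [0.1, 0.8, -2.7]
gripper_width: 0.025
gripper_force: 59.4
```

```bash
python3 - <<'E'
from h import *
o,w=state();print(o['clock'],o['eef_pos'].round(4),w,o['contact_force'].round(1),o['moment'].round(2),o['gripper_width'])
plan(475,-60,295,123,n=10)
plan(478,-279,295,83.6,n=5,s=(475,-60,295,123))
E
```

```text
14.85 [0.3945 0.1696 0.253 ] 162.27340008376527 [ 0.1  0.8 -2.7] [-0.05 -0.03  0.07] 0.02497981777848241
from [394.5 169.6 253.  162.3] to [475. -60. 295. 123.] 10 rows
[[np.float64(-14.7), np.float64(-19.4), np.float64(-4.2), np.float64(3.93)], [np.float64(-16.0), np.float64(-18.4), np.float64(-4.2), np.float64(3.93)], [np.float64(-17.2), np.float64(-17.2), np.float64(-4.2), np.float64(3.93)], [np.float64(-18.3), np.float64(-16.0), np.float64(-4.2), np.float64(3.93)], [np.float64(-19.4), np.float64(-14.7), np.float64(-4.2), np.float64(3.93)]]
[[np.float64(-20.3), np.float64(-13.4), np.float64(-4.2), np.float64(3.93)], [np.float64(-21.2), np.float64(-11.9), np.float64(-4.2), np.float64(3.93)], [np.float64(-22.0), np.float64(-10.5), np.float64(-4.2), np.float64(3.93)], [np.float64(-22.6), np.float64(-8.9), np.float64(-4.2), np.float64(3.93)], [np.float64(-23.2), np.float64(-7.4), np.float64(-4.2), np.float64(3.93)]]
from [475. -60. 295. 123.] to [ 478.  -279.   295.    83.6] 5 rows
[[np.float64(-37.1), np.float64(-23.4), np.float64(-0.0), np.float64(7.88)], [np.float64(-39.9), np.float64(-18.1), np.float64(-0.0), np.float64(7.88)], [np.float64(-42.0), np.float64(-12.4), np.float64(-0.0), np.float64(7.88)], [np.float64(-43.3), np.float64(-6.5), np.float64(-0.0), np.float64(7.88)], [np.float64(-43.8), np.float64(-0.5), np.float64(-0.0), np.float64(7.88)]]
```

Request:
drive_tool(steps=[[[-14.5, -19.5, -4, 3.9], [-16, -18.5, -4, 3.9], [-17, -17, -4, 3.9], [-18.5, -16, -4, 3.9], [-19.5, -14.5, -4, 3.9]]])

```text
clock: 15.35
eef_pos: [0.4355, 0.0552, 0.2733]
tcp_rot: [-1.007, -2.975, 0.001]
contact_force: [0.1, 0.4, -3.3]
gripper_width: 0.025
gripper_force: 59.5
```

Request:
drive_tool(steps=[[[-20.5, -13.5, -4, 3.9], [-21, -12, -4, 3.9], [-22, -10.5, -4, 3.9], [-22.5, -9, -4, 3.9], [-23, -7.5, -4, 3.9]]])

```text
clock: 15.85
eef_pos: [0.4756, -0.0593, 0.2932]
tcp_rot: [-1.496, -2.761, 0.001]
contact_force: [-0.2, 1.4, -3.1]
gripper_width: 0.0253
gripper_force: 59.5
```

```bash
python3 - <<'E'
from h import *
o,w=state();print(o['clock'],o['eef_pos'].round(4),w,o['gripper_width'])
plan(478,-279,295,83.6,n=10)
E
```

```text
15.85 [ 0.4756 -0.0593  0.2932] 123.09592784582654 0.025271802272695962
from [475.6 -59.3 293.2 123.1] to [ 478.  -279.   295.    83.6] 10 rows
[[np.float64(-18.5), np.float64(-11.8), np.float64(-0.2), np.float64(3.95)], [np.float64(-19.3), np.float64(-10.5), np.float64(-0.2), np.float64(3.95)], [np.float64(-20.0), np.float64(-9.1), np.float64(-0.2), np.float64(3.95)], [np.float64(-20.6), np.float64(-7.7), np.float64(-0.2), np.float64(3.95)], [np.float64(-21.0), np.float64(-6.3), np.float64(-0.2), np.float64(3.95)]]
[[np.float64(-21.4), np.float64(-4.8), np.float64(-0.2), np.float64(3.95)], [np.float64(-21.7), np.float64(-3.4), np.float64(-0.2), np.float64(3.95)], [np.float64(-21.9), np.float64(-1.8), np.float64(-0.2), np.float64(3.95)], [np.float64(-22.0), np.float64(-0.3), np.float64(-0.2), np.float64(3.95)], [np.float64(-21.9), np.float64(1.2), np.float64(-0.2), np.float64(3.95)]]
```

Request:
drive_tool(steps=[[[-18.5, -12, 0, 3.9], [-19.5, -10.5, 0, 3.9], [-20, -9, 0, 4], [-20.5, -7.5, 0, 4], [-21, -6.5, 0, 4]]])

```text
clock: 16.35
eef_pos: [0.4769, -0.1689, 0.2929]
tcp_rot: [-1.948, -2.462, 0.001]
contact_force: [0.3, -0.6, -3.5]
gripper_width: 0.0256
gripper_force: 59.5
```

Request:
drive_tool(steps=[[[-21.5, -5, 0, 4], [-21.5, -3.5, 0, 3.9], [-22, -2, 0, 3.9], [-22, -0.5, 0, 3.9], [-22, 1, 0, 4]]])

```text
clock: 16.85
eef_pos: [0.4775, -0.2787, 0.2929]
tcp_rot: [-2.341, -2.093, 0.001]
contact_force: [0.8, 0.4, -3.3]
gripper_width: 0.0251
gripper_force: 59.5
```

Request:
drive_tool(steps=[[[0, 0, 0, 0], [0, 0, 0, 0], [0, 0, 0, 0], [0, 0, 0, 0], [0, 0, 0, 0]]])

```text
clock: 17.35
eef_pos: [0.4788, -0.2772, 0.2939]
tcp_rot: [-2.338, -2.099, -0.0]
contact_force: [-0.6, -0.1, -3.1]
gripper_width: 0.0252
gripper_force: 59.5
```

```bash
python3 - <<'E'
from h import *
a=cam('side');o,w=state();print(o['clock'],o['eef_pos'].round(4),w,o['contact_force'].round(1),o['gripper_width'])
p,_=held()
for z0 in range(-180,50,10):
    k=(p[:,2]>z0)&(p[:,2]<z0+10)&(abs(p[:,1])<32);s=p[k]
    if len(s)>8: print(z0,len(s),'X',np.percentile(s[:,0],[2,50,98]).round(1),'Y',np.percentile(s[:,1],[2,50,98]).round(1))
W=cloud(a).reshape(-1,3)*1000
ex=np.array([.9938,-.1115]);ey=np.array([.1115,.9938]);d=W[:,:2]-[577.3,-290.3];A=d@ex;B=d@ey
k=(A>-40)&(A<50)&(abs(B)<32)&(W[:,2]>219)&(W[:,2]<242)
h,e=np.histogram(B[k],np.arange(-32,33,4));print(list(zip(e.tolist(),h.tolist())))
for s in(1,-1):
    k2=k&(B*s>8);print(np.percentile(B[k2],[2,50,98]).round(1),k2.sum())
cv2.imwrite('pics/h1.png',cv2.resize(a['pixels'][50:190,290:470],None,fx=3.5,fy=3.5,interpolation=cv2.INTER_CUBIC))
E
```

```text
17.4 [ 0.4788 -0.2773  0.2939] 83.83198121029959 [-0.3  0.3 -4.3] 0.024707363313964538
-170 19 X [-2.1  5.8 10.5] Y [-10.6  -4.1   5.5]
-160 20 X [-2.3  7.  11.7] Y [-11.4  -5.2   4.7]
-150 20 X [-2.5  8.6 11.1] Y [-11.5  -3.4   5. ]
-140 27 X [-2.6  6.1 12.6] Y [-12.1  -6.1   8.3]
-130 23 X [-3.   8.  13.2] Y [-11.9  -5.9   7.9]
-120 20 X [ 1.7  8.3 15. ] Y [-12.1  -3.8   9. ]
-110 23 X [-0.8  6.9 13.3] Y [-10.9  -7.8   6.1]
-100 24 X [-5.6  6.  12.3] Y [-10.5  -5.5   6.9]
-90 24 X [-5.8  6.4 12.6] Y [-9.3 -4.9  6.5]
-80 22 X [-2.5  5.  11.3] Y [-11.   -5.2   4.8]
-70 25 X [-2.8  4.4 12.9] Y [-9.3 -5.   5.9]
-60 21 X [-3.8  5.7 12.4] Y [-10.1  -3.8   8.4]
-50 20 X [-0.4  5.5 10.1] Y [-9.9 -3.7  4.8]
-40 19 X [-6.7  5.5 10.5] Y [-9.4 -5.6  4.4]
-30 25 X [-4.8  4.8  9.8] Y [-9.3 -3.7  6.8]
-20 12 X [-2.3  3.3 10.4] Y [-10.3  -7.3   6.2]
-10 9 X [ 0.4 23.4 35.1] Y [-13.9  -9.5   2.4]
0 48 X [ 2.3 26.7 43.6] Y [-20.5 -11.4   9.3]
10 81 X [-40.   26.   43.4] Y [-27.  -12.1  15.5]
20 151 X [-21.6   9.5  41.1] Y [-26.2  -1.9  22.7]
30 48 X [-9.5  5.8 12.8] Y [-27.6  -0.7  24. ]
40 51 X [-12.7   8.3  13.9] Y [-30.3  13.3  29.9]
[(-32, 0), (-28, 0), (-24, 11), (-20, 45), (-16, 27), (-12, 7), (-8, 0), (-4, 0), (0, 0), (4, 0), (8, 0), (12, 5), (16, 16), (20, 18), (24, 5), (28, 0)]
[14.4 20.1 26.3] 44
[-22.5 -16.8 -10.5] 90
```

View pics/h1.png

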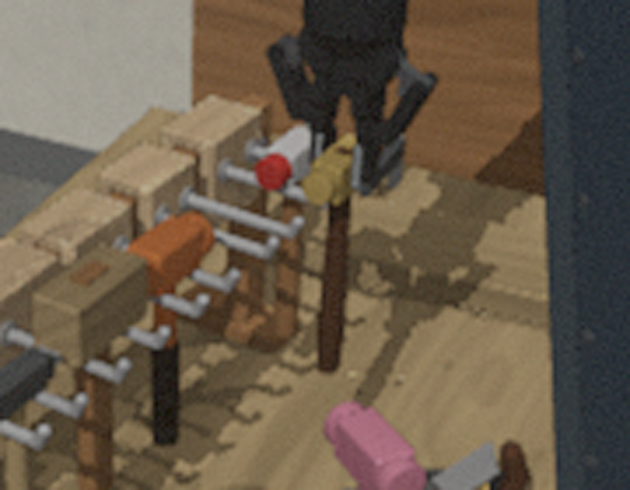

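The hammer hangs upright at ~(335,200), handle down, just in front of the narrow prongs (tips ~(270,245), (295,228)). Plan the insertion.

```bash
python3 - <<'E'
from h import *
plan(517.7,-283.6,256,83.6,n=5)
plan(577.3,-290.3,250,83.6,n=5,s=(517.7,-283.6,256,83.6))
E
```

```text
from [ 478.8 -277.3  293.9   83.8] to [ 517.7 -283.6  256.    83.6] 5 rows
[[np.float64(-0.4), np.float64(7.9), np.float64(7.6), np.float64(0.05)], [np.float64(-0.4), np.float64(7.9), np.float64(7.6), np.float64(0.05)], [np.float64(-0.4), np.float64(7.9), np.float64(7.6), np.float64(0.05)], [np.float64(-0.4), np.float64(7.9), np.float64(7.6), np.float64(0.05)], [np.float64(-0.4), np.float64(7.9), np.float64(7.6), np.float64(0.05)]]
from [ 517.7 -283.6  256.    83.6] to [ 577.3 -290.3  250.    83.6] 5 rows
[[np.float64(-0.0), np.float64(12.0), np.float64(1.2), np.float64(-0.0)], [np.float64(-0.0), np.float64(12.0), np.float64(1.2), np.float64(-0.0)], [np.float64(-0.0), np.float64(12.0), np.float64(1.2), np.float64(-0.0)], [np.float64(-0.0), np.float64(12.0), np.float64(1.2), np.float64(-0.0)], [np.float64(-0.0), np.float64(12.0), np.float64(1.2), np.float64(-0.0)]]
```

Request:
drive_tool(steps=[[[-0.5, 5, 8, 0.1], [-0.5, 5, 8, 0.1], [-0.5, 5, 8, 0], [-0.5, 5, 8, 0], [0, 4, 6, 0]]])

```text
clock: 17.9
eef_pos: [0.5028, -0.2824, 0.2545]
tcp_rot: [-2.342, -2.093, 0.0]
contact_force: [-0.4, -0.1, -2.7]
gripper_width: 0.0248
gripper_force: 59.5
```

Request:
drive_tool(steps=[[[0, 0, 0, 0], [0, 0, 0, 0], [0, 0, 0, 0], [0, 0, 0, 0], [0, 0, 0, 0]]])

```text
clock: 18.4
eef_pos: [0.5024, -0.2825, 0.2562]
tcp_rot: [2.342, 2.093, 0.0]
contact_force: [0.2, 0.3, -3.9]
gripper_width: 0.025
gripper_force: 59.5
```

```bash
python3 - <<'E'
from h import *
o,w=state();print(o['clock'],o['eef_pos'].round(4),w,o['contact_force'].round(1))
plan(577.3,-290.3,250,83.6,n=8)
E
```

```text
18.4 [ 0.5024 -0.2825  0.2562] 83.56671529605259 [ 0.2  0.3 -3.9]
from [ 502.4 -282.5  256.2   83.6] to [ 577.3 -290.3  250.    83.6] 8 rows
[[np.float64(0.1), np.float64(9.4), np.float64(0.8), np.float64(-0.0)], [np.float64(0.1), np.float64(9.4), np.float64(0.8), np.float64(-0.0)], [np.float64(0.1), np.float64(9.4), np.float64(0.8), np.float64(-0.0)], [np.float64(0.1), np.float64(9.4), np.float64(0.8), np.float64(-0.0)], [np.float64(0.1), np.float64(9.4), np.float64(0.8), np.float64(-0.0)]]
[[np.float64(0.1), np.float64(9.4), np.float64(0.8), np.float64(-0.0)], [np.float64(0.1), np.float64(9.4), np.float64(0.8), np.float64(-0.0)], [np.float64(0.1), np.float64(9.4), np.float64(0.8), np.float64(-0.0)]]
```

Request:
drive_tool(steps=[[[0.2, 7, 1, 0], [0.2, 7, 1, 0], [0.2, 7, 1, 0], [0, 7, 1, 0], [0, 7, 0, 0]]])

```text
clock: 18.9
eef_pos: [0.538, -0.2858, 0.2514]
tcp_rot: [-2.342, -2.093, 0.0]
contact_force: [0.1, 0.2, -3.0]
gripper_width: 0.0249
gripper_force: 59.5
```

Request:
drive_tool(steps=[[[0.2, 8, 1, 0], [0, 8, 0, 0], [0, 8, 0, 0], [0, 8, 0, 0], [0, 8, 0, 0]]])

```text
clock: 19.4
eef_pos: [0.5778, -0.2901, 0.2508]
tcp_rot: [-2.342, -2.093, -0.0]
contact_force: [0.1, 0.2, -4.5]
gripper_width: 0.0252
gripper_force: 59.5
```

Request:
drive_tool(steps=[[[0, 0, 0, 0], [0, 0, 4, 0], [0, 0, 4, 0], [0, 0, 4, 0], [0, 0, 2, 0]]])

```text
clock: 19.9
eef_pos: [0.5766, -0.29, 0.2362]
tcp_rot: [-2.342, -2.093, 0.0]
contact_force: [-0.3, 0.5, -3.1]
gripper_width: 0.0249
gripper_force: 59.6
```

```bash
python3 - <<'E'
from h import *
a=cam('side');o,w=state();print(o['clock'],o['eef_pos'].round(4),w,o['contact_force'].round(1))
cv2.imwrite('pics/h2.png',cv2.resize(a['pixels'][50:190,290:470],None,fx=3.5,fy=3.5,interpolation=cv2.INTER_CUBIC))
E
```

```text
19.95 [ 0.5766 -0.2899  0.2361] 83.5661467685244 [ 0.3  0.2 -2.5]
```

View pics/h2.png

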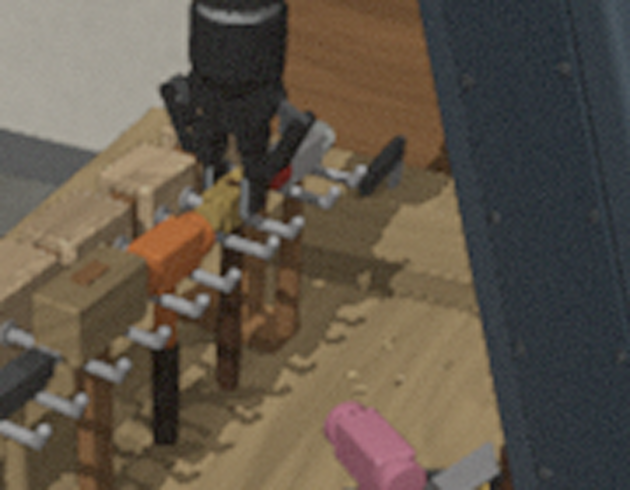

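The brass head (~(222,205)) is over the narrow prongs with the dark handle (~(230,320)) between them. I'll finish lowering slowly.

Request:
drive_tool(steps=[[[0, 0, 1.5, 0], [0, 0, 1, 0], [0, 0, 1, 0], [0, 0, 0.5, 0], [0, 0, 0, 0]]])

```text
clock: 20.45
eef_pos: [0.5771, -0.29, 0.2327]
tcp_rot: [-2.342, -2.093, 0.0]
contact_force: [0.3, 0.2, -2.5]
gripper_width: 0.0253
gripper_force: 59.6
```

Request:
drive_tool(steps=[[[0, 0, 0.5, 0], [0, 0, 0.5, 0], [0, 0, 0.5, 0], [0, 0, 0, 0], [0, 0, 0, 0]]])

```text
clock: 20.95
eef_pos: [0.5771, -0.2901, 0.2313]
tcp_rot: [-2.342, -2.093, -0.0]
contact_force: [0.2, 0.0, -3.5]
gripper_width: 0.0252
gripper_force: 59.6
```

Request:
drive_tool(steps=[[[0, 0, 0.5, 0], [0, 0, 0.5, 0], [0, 0, 0.5, 0], [0, 0, 0, 0], [0, 0, 0, 0]]])

```text
clock: 21.45
eef_pos: [0.5771, -0.2901, 0.2301]
tcp_rot: [2.342, 2.093, 0.0]
contact_force: [-0.1, 0.2, -0.2]
gripper_width: 0.025
gripper_force: 60.0
```

Request:
drive_tool(steps=[[[0, 0, 0.5, 0], [0, 0, 0, 0], [0, 0, 0, 0], [0, 0, 0, 0], [0, 0, 0, 0]]])

```text
clock: 21.95
eef_pos: [0.5771, -0.2901, 0.23]
tcp_rot: [2.342, 2.093, 0.001]
contact_force: [-2.9, 1.7, 6.0]
gripper_width: 0.0246
gripper_force: 60.7
```

Request:
drive_tool(steps=[[[0, 0, 0, 0], [0, 0, 0, 0], [0, 0, 0, 0], [0, 0, 0, 0], [0, 0, 0, 0]]], claw=46)

```text
clock: 22.45
eef_pos: [0.5771, -0.29, 0.2291]
tcp_rot: [-2.342, -2.093, -0.0]
contact_force: [-0.0, 0.6, -0.1]
gripper_width: 0.0462
gripper_force: 0.0
```

Request:
drive_tool(steps=[[[0, 0, -4, 0], [0, 0, -10, 0], [0, 0, -20, 0], [0, 0, -35, 0], [0, 0, -40, 0]]])

```text
clock: 22.95
eef_pos: [0.5766, -0.2898, 0.3396]
tcp_rot: [-2.342, -2.093, 0.001]
contact_force: [0.8, 0.3, 1.6]
gripper_width: 0.0462
gripper_force: 0.0
```

Request:
drive_tool(steps=[[[0, -35, -10, 0], [0, -45, 0, 0], [0, -45, 0, 0], [0, -45, 0, 0], [0, -20, 0, 0]]])

```text
clock: 23.45
eef_pos: [0.3851, -0.268, 0.3501]
tcp_rot: [2.342, 2.092, 0.0]
contact_force: [0.5, -0.0, -0.2]
gripper_width: 0.0463
gripper_force: 0.0
```

Request:
drive_tool(steps=[[[0, 0, 0, 0], [0, 0, 0, 0], [0, 0, 0, 0], [0, 0, 0, 0], [0, 0, 0, 0]]])

```text
clock: 23.95
eef_pos: [0.389, -0.2688, 0.3479]
tcp_rot: [-2.341, -2.094, 0.0]
contact_force: [-0.1, 0.6, 0.1]
gripper_width: 0.0463
gripper_force: 0.0
```

```bash
python3 - <<'E'
from h import *
a=cam('side');b=cam('top');o,w=state();print(o['clock'],o['eef_pos'].round(4),o['contact_force'].round(1))
x=cv2.resize(a['pixels'][60:220,250:450],None,fx=2,fy=2,interpolation=cv2.INTER_CUBIC);y=cv2.resize(b['pixels'][110:270,290:490],None,fx=2,fy=2,interpolation=cv2.INTER_CUBIC)
cv2.imwrite('pics/end.png',np.hstack([x,y]))
W=cloud(a).reshape(-1,3)*1000
for c0 in([599.7,-92.2],[577.3,-290.3]):
    ex=np.array([.9938,-.1115]);ey=np.array([.1115,.9938]);d=W[:,:2]-c0;A=d@ex;B=d@ey
    for lo,hi in((90,205),(230,300)):
        k=(abs(A)<33)&(B>-30)&(B<52)&(W[:,2]>lo)&(W[:,2]<hi);print(np.percentile(A[k],[2,98]).round(1),np.percentile(B[k],[2,98]).round(1),np.percentile(W[k,2],[2,98]).round(1))
E
```

```text
24.05 [ 0.3887 -0.2688  0.3479] [ 0.1  0.1 -0.3]
[-13.2   5. ] [-14.9  15.1] [ 91.9 201.3]
[-26.3  16.6] [-28.2  44.4] [232.  281.7]
[-12.3   6.9] [-2.6 12.8] [ 92.  202.5]
[-15.9   9.4] [-27.2  40.5] [231.8 259.3]
```

View pics/end.png

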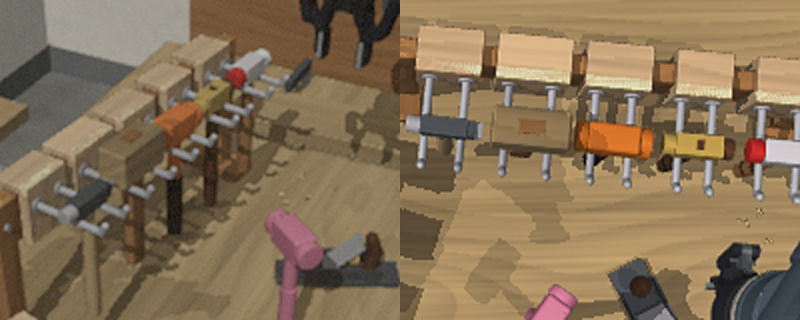

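Both tools hang properly behind the tips: mallet at ~(535,128) and hammer at ~(697,146) in the right half. The neighbours look unmoved and the gripper is clear.

```bash
python3 -c "
from plant import ctrl
print(ctrl.close_job())"
```

```text
the job is handed in; nothing more can be done
None
```

The mallet now hangs on the wide prongs and the hammer on the narrow prongs, with the neighbouring tools and the plane looking undisturbed in the last pictures; the job was handed in at about 24 s.

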